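# Close the double-lidded nib tin, then lift off only its outer lid

## Task

Turn the clamp knob on the wooden lid rest about a quarter turn clockwise, so that its arm swings well clear of the lids, lift the two nested lids together by the inner lid's knob, lower them (no dropping) onto the open tin until fully home, and let go. Then take the outer lid alone by its collar, lift it level at least 10 cm straight up off the tin and finish while still holding it there. The inner lid must stay undisturbed in the tin's mouth, and the small things lying about must not be pushed away.

Things in the scene. Friction and masses are not known exactly. Their poses are not given: they have to be found in the camera images.
- lid_rest: Fixed beech board, 90x190x12 mm, origin under its centre, y along its length, z up. The nested lids stand at y = +45 mm on a low ring (skirt's lower edge 18 mm above the counter); the clamp knob's axis is at y = -50 mm. Its brass arm overlaps the outer lid's edge, 2 mm above its top, and holds the lids down until turned away. Rest and tin may swap sides.
- clamp_knob (a point): Grip point of the clamp knob: a dark wooden bar 12 mm wide, 40 mm long, 30 mm high; point on the turning axis, 6 mm below the bar's top, 66 mm above the counter. z up; y along the bar and along the brass arm below it (13 mm wide, reaching 65 mm from the axis, its top 23 mm below this point; hub of radius 15 mm, top 22 mm below); x across the bar, the way to pinch it. The frame turns with the knob.
- keeper (a joint): Angle of clamp knob and arm: 0 = arm points at the middle of the lids; grows to 1.6 rad as the knob is turned clockwise seen from above. From about 0.6 the arm no longer covers the lids; 0.9 or more is well clear. Starts at 0 to 0.2. Turns easily (0.04 N m) and stays where it is left.
- inner_lid: Loose brass inner lid, 70 to 130 g: disc of radius 36.5 mm, 4 mm thick, tapered plug below (radius 28 mm, 8 mm deep), and a smooth round post of 18 mm diameter in the middle, up through the outer lid's collar. Origin: centre of the plug's underside, z up. The outer lid rests loose on the disc, so lifting by the post lifts both.
- inner_knob (a point): Grip point of the inner lid: middle of the post's free part, which stands 22 mm above the outer lid's collar. The point is 11 mm below the post's top, 41 mm above the disc's underside and 49 mm above the plug's underside. z up.
- outer_lid: Loose brass outer lid, 84 to 156 g: round cap of 82 mm diameter with a skirt (inner radius 38 mm, flat top 18 mm above the skirt's lower edge) and an upright round collar in the middle, 40 mm outside (12-sided to the touch, 40 to 42), bore 26 mm, 22 mm high. Origin: centre of the skirt's lower edge, z up. It has 1.5 mm sideways play on the inner lid.
- outer_collar (a point): Grip point of the outer lid: on its axis, halfway up the collar, 11 mm above the flat top, 11 mm below the collar's top, 29 mm above the skirt's lower edge. z up. Nested, it lies 22 mm below the inner_knob point. Raised by 62 mm off the seated inner lid it is clear of the post.
- tin_mouth (a point): Centre of the open mouth of the fixed round brass tin, at its rim, 50 mm above the counter. Body 82 mm diameter to 38 mm height, then an upright tube 60 mm inside, 68 mm outside. The plug goes in with 2 mm play all round, the disc rests on the rim, the skirt hangs round the tube: inner_knob is then 41 mm and outer_collar 19 mm above this point.
- pen_silver: Bystander: silver pen lying flat, 145 mm long, near the counter's front edge.
- tape_runner: Bystander: tape runner, 82 mm long, 24 mm high, lying behind the work.
- eraser_box_red: Bystander: small sleeved eraser, 25x42x14 mm, just in front of the tin.
- wood_oval: Bystander: flat oval wooden burnisher, 26x78x6 mm, in front near the counter's edge.
There are look-alikes about, which are no part of the job. Leave any pink look-alike of the outer_lid alone.

How it is judged:
On the way, in this order (a step that is already met when the one before it is completed fails the run):
1. the clamp arm is turned well clear of the lids (value of joint keeper above 0.9 rad), for 0.2 s.
2. both lids are lifted together, still nested (height (world z) of inner_knob above 0.109 m and z of outer_collar in the frame of inner_knob between -0.025 and -0.019 m), for 0.2 s.
3. both lids sit nested and fully home on the tin, let go (horizontal distance between inner_knob and tin_mouth below 0.004 m and z of inner_knob in the frame of tin_mouth between 0.038 and 0.044 m and angle between inner_knob's own z axis and vertical below 0.06 rad and z of outer_collar in the frame of inner_knob between -0.025 and -0.019 m and contact force between the fingers and inner_lid below 0.1 N and contact force between the fingers and outer_lid below 0.1 N), for 0.2 s.
At the end, for the whole second after the job is handed in: Outer lid held still and level (0.25 rad) by the fingers, over the tin (80 mm), at least 90 mm above where it sat, off the inner lid; inner lid at rest untouched in the mouth: centred within 4 mm, home within 3 mm, level within 0.06 rad; clamp knob at 0.9 rad or more (value of joint keeper above 0.9 rad and horizontal distance between inner_knob and tin_mouth below 0.004 m and z of inner_knob in the frame of tin_mouth between 0.038 and 0.044 m and angle between inner_knob's own z axis and vertical below 0.06 rad and z of outer_collar in the frame of tin_mouth above 0.109 m and horizontal distance between outer_collar and tin_mouth below 0.08 m and angle between outer_collar's own z axis and vertical below 0.25 rad and contact force between the fingers and outer_lid above 1 N and contact force between each of outer_lid, the fingers and inner_lid below 0.1 N and linear speed of outer_lid below 0.03 m/s and linear speed of inner_lid below 0.02 m/s); the arm keeps its last pose, push and grip.
It fails at once if the outer lid comes off the inner lid while the inner lid is not fully home in the tin, or the inner lid is disturbed after that (z of outer_collar in the frame of inner_knob above -0.012 m and (horizontal distance between inner_knob and tin_mouth above 0.006 m or z of inner_knob in the frame of tin_mouth above 0.045 m or angle between inner_knob's own z axis and vertical above 0.08 rad)).
It fails at once if the lids are dropped (linear speed of inner_lid above 0.35 m/s and contact force between the fingers and inner_lid below 0.1 N).
It fails at once if a bystander is pushed more than 30 mm (distance of any of pen_silver, tape_runner, eraser_box_red, wood_oval from where it was at the start of the episode above 0.03 m).
It also fails if it takes over 61 s, if anything falls off the work surface, if the arm or the gripper's body presses on something with over 40 N, if the wrist force passes 120 N, or if a joint passes its speed limit or range.

## Robot

A 6-joint arm with a two-finger parallel gripper is mounted at the origin on a cart in front of the work surface, level with it; the furniture and walls round the work are solid. World frame = base frame: x ahead of the robot, y to its left, z up, the work surface at z = 0. Lengths are in m, angles in rad, forces in N, time in s.
With the tool pointing down it reaches from about 0.35 to 0.775 m from the base axis. Payload 5.5 kg.
Tool frame: the origin (TCP) lies midway between the tips of the shut fingers; the grasp point (between the pads) lies behind it (env.grip_point_offset is the z of the grasp point in the tool frame, in m); z points along the fingers, y is the direction in which the jaws open and shut (so a half turn about z gives the same grasp; the last joint's range is limited). The gripper opens to 85 mm and grips with 20 to 120 N. Pads are 22 mm wide; open, the fingers measure 114 mm over their backs; the gripper's body (76 mm by 85 mm) begins 54 mm behind the grasp point. The pads swing forward as they close: fully open they stand 13 mm farther back than shut.
Start: joints at [1.007, 0.313, 0.046, 1.304, 0, 1.431], TCP at [0.236, 0.524, 0.231] pointing down, gripper open.
Joint ranges: [-2.76, 2.76], [-0.86, 1.69], [-1.03, 1.26], [-2.2, 2.34], [-1.47, 1.5], [-3.14, 3.14]. Speed limits (rad/s): [2.57, 2.57, 3.14, 3.14, 3.14, 3.14].

## Interface

Orientations are given as a unit quaternion [w, x, y, z].
In Python, from workcell import env, viewer gives the robot as it stands. The module is installed in compiled form; this text tells all that it offers.
- The arm moves only by the shell command python3 -m inch 'ROWS' [OPENING] [FORCE]. ROWS is JSON, a list of rows, each a list of 2 entries, a list of its own where there are three numbers: the shift along the tool's x, y, z in m, then the turn about the tool's z in degrees. In form: [[[tx, ty, tz], spin], ...]. A call has 1 to 5 rows; each row is the pose to reach, as a shift and turn from the pose measured when the call began, along the tool's axes at that moment; what a row does not reach only later rows make up. A row lasts 1/12 s, in which the tool goes at most 41.7 mm and 7.16 degrees, less where a joint would pass 70% of its speed; a pose out of reach is approached as far as the arm can. A call with a gripper value outside its range is refused whole. OPENING is the closure, from 0 (fully open) to 1 (shut), set as the call begins (- or left out, the last holds). The fingers move at their own pace and stop on an object; FORCE is the grip in N (left out, the last holds). Time passes only in rows, so rows that repeat a pose let the fingers close. It gives the time, the measured TCP pose, the force and the opening at its end, in the units of the state.
- env.get_state(): the state, without advancing time (a new reading comes with each control period).
- viewer.read_camera(name): name is "scene" or "top" or "wrist"; returns a dict with "image" (400x640x3 uint8, red, green, blue), "depth" (400x640 float32, m along the optical axis (not along the pixel's ray), 0 where there is no reading), "vertical_fov" (degrees; the focal length in pixels is half the picture's height over the tangent of half this angle, whatever the lens; pixels are square), "cx", "cy" (the principal point, pixels), "R" (3x3) and "t" (3): a world point X has camera coordinates R X + t; the wrist camera has in their place "T_tool_cam" (4x4, takes a point from camera to tool coordinates, whose origin is the TCP and whose axes are the flange's). Camera axes: x right, y down, z forward; pixel columns grow to the right and rows downward; lengths in m; the calibration is good to about 2 mm. A picture is of the moment at which its call begins: read the wrist's pose just before it.
- env.hand_in(): hands the job in, once; it reports no verdict.
The state is a dict: "clock": time; "joint_pos": joint angles; "qvel": joint speeds; "tau": joint torques, N m; "tcp_pos": TCP position; "orientation": TCP orientation; "wrist_force": force on the tool from outside, world axes, zero at the start; "ft_torque": the same for the moment, N m; "finger_gap": finger opening in m.
Only numpy, scipy, OpenCV 4.12 (cv2) and the standard library are available. Lean on these libraries where they do the work, as an engineer would, in place of code of your own. Each camera call takes 0.05 s, during which the arm holds its last target. There are 200 camera calls.

## Working session

There is one attempt and no reset: what is moved stays moved. The work goes in short steps, Python scripts to look and compute and a shell command to move; the robot and the scene stay as the last step left them, time stands still between calls to the robot, and variables do not carry over. Pictures are saved under pics/ and viewed, on a budget of 10 in all, crops included, one or two more only if the job needs it, and the job is handed in when it is done.

```bash
mkdir -p pics; cat > h.py <<'E'
import numpy as np, cv2
from workcell import env, viewer
from scipy.spatial.transform import Rotation as Rn
def tool():
    s=env.get_state(); q=s["orientation"]
    return Rn.from_quat([q[1],q[2],q[3],q[0]]).as_matrix(), np.array(s["tcp_pos"])
def cam(name):
    Rt,p=tool(); d=viewer.read_camera(name)
    f=200/np.tan(np.radians(d["vertical_fov"])/2)
    if name=="wrist":
        T=np.array(d["T_tool_cam"]); Rc=Rt@T[:3,:3]; o=Rt@T[:3,3]+p
    else:
        Rc=np.array(d["R"]).T; o=-Rc@np.array(d["t"])
    d.update(f=f,Rc=Rc,o=o); return d
def onplane(d,u,v,z):
    r=d["Rc"]@np.array([(u-d["cx"])/d["f"],(v-d["cy"])/d["f"],1]); return d["o"]+r*(z-d["o"][2])/r[2]
def cloud(d):
    v,u=np.mgrid[0:400,0:640]; Z=d["depth"]
    P=np.stack([(u-d["cx"])/d["f"]*Z,(v-d["cy"])/d["f"]*Z,Z],-1)
    P=P@d["Rc"].T+d["o"]; P[Z<=0]=np.nan; return P
def save(d,n): cv2.imwrite("pics/"+n,d["image"][:,:,::-1])
E
python3 - <<'E'
from h import *
import pickle
s=env.get_state(); print(s, env.grip_point_offset)
for n in("top","scene"):
    d=cam(n); save(d,n+"0.png"); pickle.dump(d,open(n+".pkl","wb")); print(n,d["o"],d["f"],d["Rc"][:,2],(d["depth"]>0).mean())
E
```

```text
{'clock': 0.0, 'joint_pos': array([ 1.00739730e+00,  3.14020173e-01,  4.49570746e-02,  1.30359122e+00,
       -3.90896808e-05,  1.43122048e+00]), 'qvel': array([ 0.00112963,  0.00062444,  0.00027721, -0.00036846,  0.00122679,
       -0.0019648 ]), 'tau': array([ 3.38158825e-03, -4.80628109e+01,  2.98533511e+01,  1.95060176e-02,
        2.06065474e-04,  7.01652198e-06]), 'tcp_pos': array([0.23619448, 0.52367915, 0.23038866]), 'orientation': array([-3.01498143e-04,  2.10329006e-01,  9.77630219e-01, -8.78926933e-04]), 'wrist_force': array([-0.32650113, -0.02489935,  0.14850815]), 'ft_torque': array([-0.01144745, -0.00941211, -0.0174347 ]), 'finger_gap': 0.08519305000808466} -0.0187
top [ 0.28435822 -0.19920708  1.30775916] 493.00693315040905 [ 0.17240945 -0.00684637 -0.98500158] 0.99630859375
scene [-0.05733189 -0.59036135  0.604969  ] 367.7469552986142 [ 0.64962716  0.46934185 -0.59808258] 0.99046875
```

View pics/top0.png

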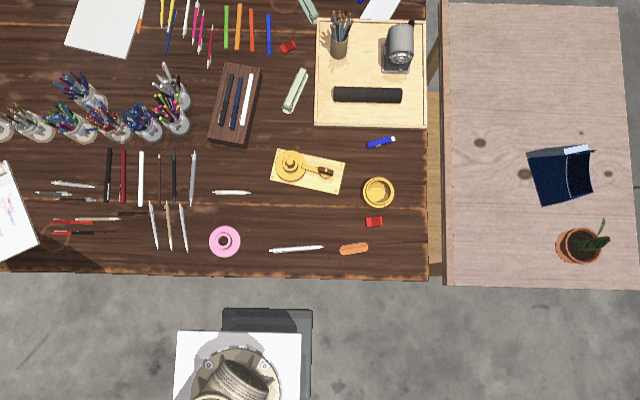

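View pics/scene0.png

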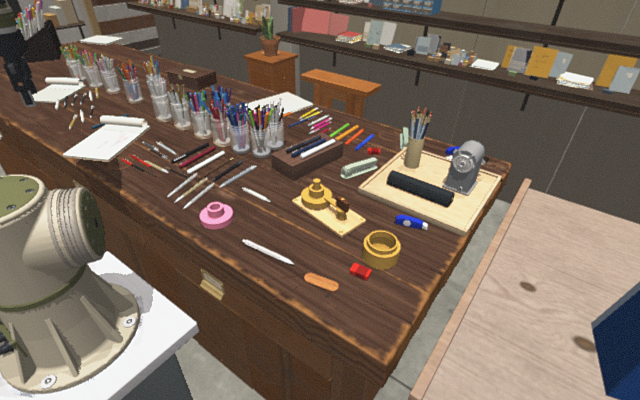

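The top view shows the lid rest around (307,170), with the lids at its left end (290,165) and the clamp knob at (323,171). The tin is at (378,192), with the eraser at (374,222). The pink look-alike is at (224,241), the wood oval at (354,248) and the pen at (297,249).

```bash
python3 - <<'E'
from h import *
import pickle
d=pickle.load(open("top.pkl","rb")); P=cloud(d); 
def reg(u0,u1,v0,v1,z0,z1):
    Q=P[v0:v1,u0:u1].reshape(-1,3); return Q[(Q[:,2]>z0)&(Q[:,2]<z1)]
def circ(Q,n):
    (c,r)=cv2.minEnclosingCircle(Q[:,:2].astype(np.float32)); print(n,len(Q),"mean",Q.mean(0).round(4),"circ",np.round(c,4),round(r,4))
circ(reg(265,312,145,190,.072,.088),"collar top (76)?")
circ(reg(265,312,145,190,.09,.12),"post")
circ(reg(265,312,145,190,.03,.045),"lid flat")
circ(reg(355,400,172,215,.044,.06),"tin rim")
circ(reg(308,340,155,190,.055,.08),"bar")
circ(reg(312,340,155,190,.035,.05),"arm/hub")
Q=reg(265,350,145,196,.006,.025); r=cv2.minAreaRect(Q[:,:2].astype(np.float32)); print("board",r, cv2.boxPoints(r).round(3).tolist())
Q=reg(308,340,155,190,.055,.08); r=cv2.minAreaRect(Q[:,:2].astype(np.float32)); print("bar",r)
# by colour: plane rays
im=d["image"]; hsv=cv2.cvtColor(im,cv2.COLOR_RGB2HSV)
for z,(u,v) in {0.066:(323,171),0.094:(290,160)}.items(): print(onplane(d,u,v,z),P[v,u])
cr=np.vstack([im[140:220,260:420]]);cv2.imwrite("pics/crop.png",cv2.resize(cr[:,:,::-1],None,fx=5,fy=5,interpolation=cv2.INTER_CUBIC))
print(tool()[0].round(3))
E
```

```text
collar top (76)? 42 mean [ 0.5808 -0.1173  0.0795] circ [ 0.5808 -0.117 ] 0.0093
post 0 mean [nan nan nan] circ [0. 0.] 0.0
lid flat 580 mean [ 0.5791 -0.12    0.0362] circ [ 0.5777 -0.1251] 0.0492
tin rim 142 mean [ 0.5157 -0.3492  0.0495] circ [ 0.5173 -0.3471] 0.037
bar 90 mean [ 0.5618 -0.2106  0.0694] circ [ 0.5639 -0.2109] 0.0201
arm/hub 74 mean [ 0.5629 -0.1975  0.0435] circ [ 0.5658 -0.2008] 0.0283
board ((0.578194797039032, -0.1643926352262497), (0.22113613784313202, 0.13333305716514587), 87.48689270019531) [[0.5070000290870667, -0.2720000147819519], [0.6399999856948853, -0.27799999713897705], [0.6499999761581421, -0.05700000002980232], [0.515999972820282, -0.050999999046325684]]
bar ((0.5627210140228271, -0.2105831652879715), (0.039918094873428345, 0.012836132198572159), 75.08902740478516)
[ 0.56221195 -0.20470163  0.066     ] [ 0.5598868  -0.20465565  0.07639139]
[ 0.58210084 -0.12046018  0.094     ] [ 0.58535029 -0.11960077  0.08075352]
[[-0.912  0.411 -0.001]
 [ 0.411  0.912 -0.001]
 [ 0.    -0.002 -1.   ]]<stdin>:7: RuntimeWarning: Mean of empty slice.
  ret = um.true_divide(
```

View pics/crop.png

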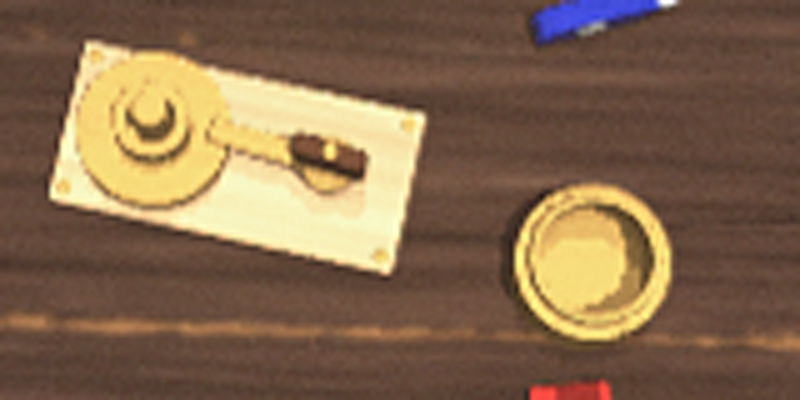

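Measured heights agree with the spec: post top 79.5 mm (80 expected), tin rim 49.5 mm (50), bar top about 72 mm, and knob to post 95.3 mm (95). The tool goes above the knob now.

```bash
cat >> h.py <<'E'
def rel(x,y,z=None,ang=None):
    "shift in tool axes and spin (deg) to TCP x,y,z with jaw direction (tool y) at world angle ang"
    R,p=tool(); t=np.array([x,y,p[2] if z is None else z]); a=np.degrees(np.arctan2(R[1,1],R[0,1]))
    sp=0 if ang is None else (a-ang+180)%360-180
    print("TCP",p.round(4),"jaw ang",round(a,2),"shift",(R.T@(t-p)).round(4),"spin",round(sp,2),"F",env.get_state()["wrist_force"].round(1),"gap",round(env.get_state()["finger_gap"],4),"j6",env.get_state()["joint_pos"][5].round(2),"t",round(env.get_state()["clock"],2))
E
for i in 1 2 3 4 5; do python3 -m inch '[[[-0.03,-0.027,0],0],[[-0.06,-0.053,0],0],[[-0.09,-0.08,0],0],[[-0.12,-0.107,0],0],[[-0.12,-0.107,0],0]]' 0 | tail -3; done
for i in 1 2 3; do python3 -m inch '[[[0,0,0],7],[[0,0,0],14],[[0,0,0],21],[[0,0,0],27],[[0,0,0],27]]'|tail -1; done
python3 - <<'E'
from h import *
rel(.5627,-.2106,.23,-15)
d=cam("wrist"); save(d,"w1.png"); P=cloud(d)
def reg(z0,z1,c,r):
    Q=P.reshape(-1,3); Q=Q[(Q[:,2]>z0)&(Q[:,2]<z1)]; return Q[np.hypot(*(Q[:,:2]-c).T)<r]
for n,z0,z1,c,r in (("post",.074,.085,(.581,-.117),.03),("bar",.064,.08,(.5627,-.2106),.03),("rim",.044,.056,(.517,-.348),.05),("lid",.032,.04,(.581,-.117),.05)):
    Q=reg(z0,z1,c,r)
    if len(Q): print(n,len(Q),Q.mean(0).round(4),cv2.minEnclosingCircle(Q[:,:2].astype(np.float32)),cv2.minAreaRect(Q[:,:2].astype(np.float32)))
E
```

```text
orientation: [-0.0, 0.213, 0.977, -0.003]
wrist_force: [-0.8, 1.3, 0.0]
finger_gap: 0.0849
orientation: [0.001, 0.217, 0.976, -0.004]
wrist_force: [-0.3, -0.2, -0.2]
finger_gap: 0.0854
orientation: [0.002, 0.221, 0.975, -0.005]
wrist_force: [1.3, 1.0, -0.0]
finger_gap: 0.0854
orientation: [0.003, 0.224, 0.975, -0.006]
wrist_force: [0.7, -0.2, 0.2]
finger_gap: 0.0855
orientation: [0.003, 0.227, 0.974, -0.007]
wrist_force: [1.0, 0.1, 0.4]
finger_gap: 0.0856
finger_gap: 0.0855
finger_gap: 0.0853
finger_gap: 0.0855
TCP [ 0.5649 -0.2401  0.231 ] jaw ang -17.13 shift [ 0.0275 -0.0108  0.0007] spin -2.13 F [ 0.6  0.4 -0.4] gap 0.0855 j6 1.34 t 3.43
post 474 [ 0.5818 -0.118   0.0796] ((0.5818538069725037, -0.11775296926498413), 0.009239129722118378) ((0.5817844867706299, -0.11785823106765747), (0.01770118623971939, 0.017848419025540352), 22.211566925048828)
bar 585 [ 0.5639 -0.2102  0.0714] ((0.5640602111816406, -0.21089625358581543), 0.01993696577847004) ((0.5636457204818726, -0.2106175422668457), (0.03932390362024307, 0.011722855269908905), 72.69126892089844)
rim 896 [ 0.5157 -0.35    0.0488] ((0.5146930813789368, -0.3504030108451843), 0.034932542592287064) ((0.5155287384986877, -0.3505038619041443), (0.06786803901195526, 0.06752598285675049), 40.28799057006836)
lid 4388 [ 0.5814 -0.12    0.0357] ((0.5817528367042542, -0.11777663975954056), 0.04106782749295235) ((0.580488920211792, -0.12198217213153839), (0.07167310267686844, 0.081336610019207), 73.1574935913086)
```

View pics/w1.png

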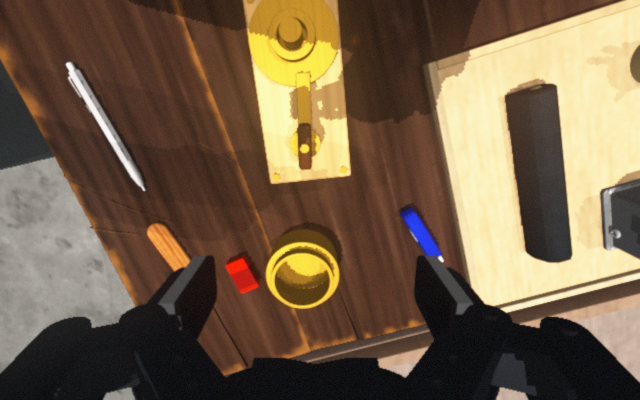

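The wrist view shows the lids at (290,33), the bar at (304,143) and the tin at (303,268). The depth sizes agree with the spec. The fixes are bar (0.5638,-0.2107) at 73°, post (0.5818,-0.1178) and tin (0.5155,-0.3504).

```bash
python3 - <<'E'
from h import *
rel(.5638,-.2107,.049,-17)
R,p=tool();print(R.round(4))
E
```

```text
TCP [ 0.5649 -0.2402  0.231 ] jaw ang -16.92 shift [ 0.03   -0.0105  0.1817] spin 0.08 F [-0.6 -0.   0.3] gap 0.0855 j6 1.34 t 3.48
[[ 0.291   0.9567  0.0012]
 [ 0.9566 -0.291  -0.0126]
 [-0.0117  0.0048 -0.9999]]
```

```bash
python3 -m inch '[[[0.015,-0.005,0.03],0],[[0.03,-0.0105,0.06],0],[[0.03,-0.0105,0.09],0],[[0.03,-0.0105,0.12],0],[[0.03,-0.0105,0.12],0]]' 0 30|tail -1
python3 - <<'E'
from h import *
rel(.5638,-.2107,.049,-17)
E
```

```text
finger_gap: 0.0853
TCP [ 0.5599 -0.2073  0.1045] jaw ang -16.57 shift [-0.0016  0.005   0.0555] spin 0.43 F [-1.2  0.  -0.5] gap 0.0853 j6 1.38 t 3.9
```

```bash
python3 -m inch '[[[-0.001,0.005,0.02],0.4],[[-0.0016,0.005,0.04],0.4],[[-0.0016,0.005,0.05],0.4],[[-0.0016,0.005,0.0555],0.4],[[-0.0016,0.005,0.0555],0.4]]'|tail -1
python3 - <<'E'
from h import *
rel(.5638,-.2107,.049,-17)
E
```

```text
finger_gap: 0.0855
TCP [ 0.5636 -0.2106  0.0489] jaw ang -16.89 shift [-0.      0.0002 -0.0001] spin 0.11 F [-0.7  0.1  0.4] gap 0.0855 j6 1.38 t 4.32
```

Positioned. Next: close, check, then turn clockwise (positive spin about the downward z).

```bash
for i in 1 2; do python3 -m inch '[[[0,0,0],0],[[0,0,0],0],[[0,0,0],0],[[0,0,0],0],[[0,0,0],0]]' 1 30|tail -2; done
python3 -m inch '[[[0,0,0],5],[[0,0,0],10],[[0,0,0],15],[[0,0,0],20],[[0,0,0],20]]'|tail -2
python3 - <<'E'
from h import *
rel(.5638,-.2107,.049,-17)
E
```

```text
wrist_force: [-0.3, -0.1, -0.5]
finger_gap: 0.0255
wrist_force: [1.2, 0.5, 1.6]
finger_gap: 0.0109
wrist_force: [0.8, 0.2, 1.1]
finger_gap: 0.0115
TCP [ 0.5644 -0.2109  0.05  ] jaw ang -36.99 shift [-0.0002 -0.0006  0.001 ] spin -19.99 F [0.8 0.2 1.1] gap 0.0115 j6 1.73 t 5.57
```

```bash
for i in 1 2; do python3 -m inch '[[[0,0,0],6],[[0,0,0],12],[[0,0,0],18],[[0,0,0],24],[[0,0,0],24]]'|tail -2; done
python3 -m inch '[[[0,0,0],0],[[0,0,0],0],[[0,0,0],0]]'|tail -1
python3 - <<'E'
from h import *
rel(.5638,-.2107,.049,-17)
E
for i in 1 2; do python3 -m inch '[[[0,0,0],0],[[0,0,0],0],[[0,0,0],0],[[0,0,0],0]]' 0|tail -1; done
python3 -m inch '[[[0,0,-0.03],0],[[0,0,-0.06],0],[[0,0,-0.09],0],[[0,0,-0.12],0],[[0,0,-0.12],0]]' 0 |tail -1
python3 -m inch '[[[0,0,-0.02],-7],[[0,0,-0.04],-14],[[0,0,-0.05],-21],[[0,0,-0.05],-28],[[0,0,-0.05],-35]]' 0 |tail -1
python3 - <<'E'
from h import *
R,p=tool();print(R.round(4))
rel(.5818,-.1178,.15,-17)
d=cam("wrist"); save(d,"w2.png"); P=cloud(d)
E
```

```text
wrist_force: [0.9, 1.3, 0.9]
finger_gap: 0.0113
wrist_force: [0.5, -0.0, 2.3]
finger_gap: 0.0112
finger_gap: 0.0112
TCP [ 0.5644 -0.2108  0.0501] jaw ang -84.74 shift [-0.0006 -0.0002  0.0011] spin -67.74 F [1.3 0.5 1.6] gap 0.0112 j6 2.56 t 6.65
finger_gap: 0.0593
finger_gap: 0.0855
finger_gap: 0.0851
finger_gap: 0.0857
[[ 0.7587  0.6515  0.0038]
 [ 0.6514 -0.7586 -0.0134]
 [-0.0058  0.0127 -0.9999]]
TCP [ 0.5686 -0.211   0.2277] jaw ang -49.34 shift [ 0.0712 -0.0631  0.0765] spin -32.34 F [-0.6 -0.1  0.1] gap 0.0857 j6 1.95 t 8.15
```

View pics/w2.png

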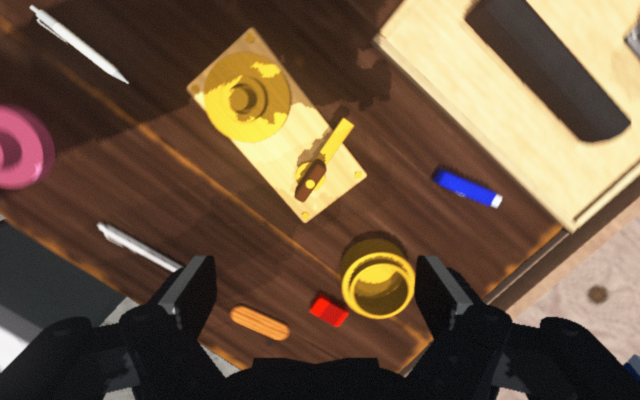

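The clamp arm now points away from the lids: the bar is at (312,178) and the arm tip at (345,125). Next I re-measure the post and tin and go above the post.

```bash
cat >> h.py <<'E'
def meas():
    d=cam("wrist"); P=cloud(d).reshape(-1,3); P=P[~np.isnan(P[:,0])]
    for n,z0,z1,c,r in (("post",.074,.085,(.5818,-.1178),.02),("lidtop",.033,.039,(.5818,-.1178),.05),("rim",.046,.053,(.5155,-.3504),.045),("tinpost",.098,.106,(.5155,-.3504),.03)):
        Q=P[(P[:,2]>z0)&(P[:,2]<z1)&(np.hypot(*(P[:,:2]-c).T)<r)]
        if len(Q)<50: continue
        H=cv2.convexHull(Q[:,:2].astype(np.float32))[:,0]
        A=np.c_[2*H,np.ones(len(H))]; s=np.linalg.lstsq(A,(H**2).sum(1),rcond=None)[0]
        print(n,len(Q),"mean",Q.mean(0).round(4),"hullfit",s[:2].round(4),round(float(np.sqrt(s[2]+s[0]**2+s[1]**2)),4))
    return d
E
python3 -c "
from h import *
meas()"
python3 -m inch '[[[0,0,0],-7],[[0,0,0],-14],[[0,0,0],-21],[[0,0,0],-28],[[0,0,0],-32]]' 0 |tail -1
python3 -c "
from h import *
meas();rel(.5818,-.1178,.15,-17)"
```

```text
post 419 mean [ 0.5819 -0.118   0.0796] hullfit [ 0.5818 -0.1179] 0.0089
lidtop 4418 mean [ 0.5836 -0.1179  0.0357] hullfit [ 0.5816 -0.1179] 0.0408
rim 796 mean [ 0.5156 -0.3505  0.0494] hullfit [ 0.5154 -0.3506] 0.034
finger_gap: 0.0857
post 435 mean [ 0.5818 -0.1178  0.0797] hullfit [ 0.5817 -0.1178] 0.0089
lidtop 4798 mean [ 0.5824 -0.117   0.0358] hullfit [ 0.5818 -0.1178] 0.0408
rim 788 mean [ 0.516  -0.3495  0.0492] hullfit [ 0.5157 -0.3504] 0.0339
TCP [ 0.5679 -0.2106  0.226 ] jaw ang -17.5 shift [ 0.0936 -0.015   0.0749] spin -0.5 F [-0.3  0.2 -0.4] gap 0.0854 j6 1.39 t 8.72
```

Post (0.5818,-0.1178) and tin (0.5156,-0.3505) repeat within 0.5 mm, and the radii fit (8.9, 40.8 and 34 mm). I move above the post and down.

```bash
python3 -m inch '[[[0.025,-0.004,0.02],0],[[0.05,-0.008,0.04],0],[[0.075,-0.012,0.06],0],[[0.0936,-0.015,0.075],0],[[0.0936,-0.015,0.075],0]]' 0 60|tail -1
python3 -c "
from h import *
meas();rel(.5818,-.1178,.0605,-17)"
```

```text
finger_gap: 0.0857
post 622 mean [ 0.582  -0.1168  0.0795] hullfit [ 0.5818 -0.1174] 0.0089
lidtop 5770 mean [ 0.583  -0.1134  0.0358] hullfit [ 0.5818 -0.1175] 0.0408
TCP [ 0.5803 -0.1156  0.1476] jaw ang -17.56 shift [-0.0007  0.0021  0.0871] spin -0.56 F [-1.   0.4  0.9] gap 0.0855 j6 1.55 t 9.18
```

```bash
python3 -m inch '[[[-0.001,0.002,0.02],0],[[-0.001,0.002,0.04],0],[[-0.001,0.002,0.06],0],[[-0.001,0.002,0.075],0],[[-0.001,0.002,0.08],0]]'|tail -1
python3 -c "
from h import *
rel(.5818,-.1176,.0605,-17)"
```

```text
finger_gap: 0.0851
TCP [ 0.5806 -0.1187  0.0659] jaw ang -17.78 shift [0.0015 0.0008 0.0054] spin -0.78 F [ 0.1 -0.2 -0.1] gap 0.0851 j6 1.55 t 9.6
```

```bash
python3 -m inch '[[[0.0015,0.0008,0.003],0.8],[[0.0015,0.0008,0.0054],0.8],[[0.0015,0.0008,0.0054],0.8]]'|tail -1
python3 -c "
from h import *
rel(.5818,-.1176,.0605,-17)"
for i in 1 2 3; do python3 -m inch '[[[0,0,0],0],[[0,0,0],0],[[0,0,0],0],[[0,0,0],0]]' 1 60|tail -2; done
python3 -c "
from h import *
rel(.5818,-.1176,.0605,-17)"
```

```text
finger_gap: 0.0856
TCP [ 0.5823 -0.1182  0.0611] jaw ang -18.66 shift [ 0.0004 -0.0007  0.0006] spin -1.66 F [ 0.2  0.3 -0.4] gap 0.0856 j6 1.57 t 9.85
wrist_force: [0.5, -0.3, 0.1]
finger_gap: 0.0387
wrist_force: [-1.2, 0.5, 4.5]
finger_gap: 0.0157
wrist_force: [0.5, 0.8, 2.1]
finger_gap: 0.0153
TCP [ 0.583  -0.1183  0.0623] jaw ang -18.65 shift [ 0.0003 -0.0013  0.0018] spin -1.65 F [0.5 0.8 2.1] gap 0.0153 j6 1.57 t 10.85
```

```bash
python3 -m inch '[[[0,0,-0.005],0],[[0,0,-0.012],0],[[0,0,-0.02],0],[[0,0,-0.025],0],[[0,0,-0.025],0]]'|tail -2
python3 -m inch '[[[0,0,-0.01],0],[[0,0,-0.02],0],[[0,0,-0.03],0],[[0,0,-0.035],0],[[0,0,-0.035],0]]'|tail -2
python3 - <<'E'
from h import *
rel(.5823,-.1182,.12,-17)
R,p=tool();print(R.round(4))
d=cam("scene"); save(d,"s2.png")
d=cam("wrist"); cv2.imwrite("pics/w3.png",d["image"][:,:,::-1]); cv2.imwrite("pics/both.png",np.vstack([cv2.imread("pics/s2.png")[120:300,200:520],cv2.imread("pics/w3.png")[::2,::2]]))
E
```

```text
wrist_force: [0.2, 0.2, -1.6]
finger_gap: 0.0155
wrist_force: [-0.2, -0.3, -2.0]
finger_gap: 0.0153
TCP [ 0.5853 -0.1183  0.1262] jaw ang -18.65 shift [-0.0008 -0.003   0.0062] spin -1.65 F [-0.2 -0.3 -2. ] gap 0.0153 j6 1.57 t 11.68
[[ 0.3198  0.9475  0.0029]
 [ 0.9474 -0.3197 -0.0131]
 [-0.0114  0.0069 -0.9999]]
```

View pics/both.png

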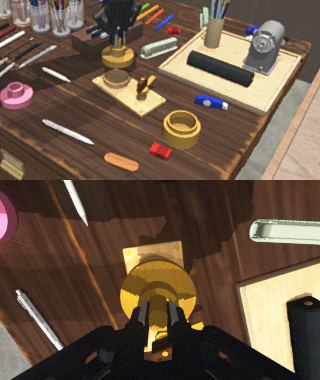

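Both lids are held and nested: the brass lid sits under the fingers at (157,295) in the composite, and the wrist load is about 2 N. I check the lid's position in the hand, then compute the way to the tin.

```bash
python3 - <<'E'
from h import *
R,p=tool(); d=cam("wrist"); P=cloud(d).reshape(-1,3); P=P[~np.isnan(P[:,0])]
Q=P[(P[:,2]>.085)&(P[:,2]<.115)&(np.hypot(*(P[:,:2]-p[:2]).T)<.05)]
h,e=np.histogram(Q[:,2],30); print(h,e[[0,-1]].round(3))
z=np.median(Q[:,2]); Q=Q[abs(Q[:,2]-z)<.003]
H=cv2.convexHull(Q[:,:2].astype(np.float32))[:,0]
t=(H-p[:2])@R[:2,:2]; 
from scipy.optimize import least_squares
keep=np.ones(len(H),bool)
s=least_squares(lambda c:np.hypot(*(H-c[:2]).T)-.041,p[:2],loss="soft_l1",f_scale=.0005)
r=np.hypot(*(H-s.x).T); print("z",z,"centre",s.x,"off tool",((s.x-p[:2])@R[:2,:2]).round(4),len(H),np.percentile(r,[5,25,50,75,95]).round(4))
A=np.polyfit
print("plane",np.linalg.lstsq(np.c_[Q[:,:2],np.ones(len(Q))],Q[:,2],rcond=None)[0].round(4))
E
```

```text
[  28   42   30   29   33   37   36   40   60   45   59  751 4583 3451
  303   43   45   31   45   44   52   51   37   54   69   64   81   73
   74   75] [0.085 0.115]
z 0.09789359117770247 centre [ 0.58376656 -0.11740018] off tool [ 0.0004 -0.0007] 60 [0.0407 0.0409 0.0409 0.041  0.0411]
plane [ 0.0018 -0.0027  0.0965]
```

The lid hangs level. The wrist camera shows a bias of about 0.7 mm in the jaw direction, the same as at the bar, so the TCP target over the tin is (0.5161,-0.3511), seated at TCP z ≈ 0.084.

```bash
python3 -m inch '[[[0,0,-0.01],0],[[0,0,-0.02],0],[[0,0,-0.03],0],[[0,0,-0.03],0]]'|tail -2
python3 -c "
from h import *
rel(.5161,-.3511,.156,-18.65)"
```

```text
wrist_force: [0.8, -0.5, -1.9]
finger_gap: 0.0151
TCP [ 0.5856 -0.118   0.1569] jaw ang -18.65 shift [-0.243   0.0087  0.0038] spin 0.0 F [ 0.8 -0.5 -1.9] gap 0.0151 j6 1.57 t 12.17
```

```bash
python3 -m inch '[[[-0.015,0,0],0],[[-0.04,0.001,0],0],[[-0.07,0.002,0],0],[[-0.1,0.003,0],0],[[-0.12,0.004,0],0]]'|tail -2
python3 -m inch '[[[-0.02,0.001,0],0],[[-0.05,0.002,0],0],[[-0.08,0.003,0],0],[[-0.1,0.004,0],0],[[-0.11,0.004,0],0]]'|tail -2
python3 -m inch '[[[0,0,0],0],[[0,0,0],0]]'|tail -2
python3 -c "
from h import *
rel(.5161,-.3511,.14,-18.65)"
```

```text
wrist_force: [-0.1, 0.4, -1.2]
finger_gap: 0.0153
wrist_force: [0.3, 0.0, -2.9]
finger_gap: 0.0156
wrist_force: [0.8, 0.6, -1.4]
finger_gap: 0.0156
TCP [ 0.5182 -0.3438  0.1605] jaw ang -18.92 shift [-0.0073  0.0001  0.0206] spin -0.27 F [ 0.8  0.6 -1.4] gap 0.0156 j6 1.19 t 13.17
```

```bash
python3 -m inch '[[[-0.003,0,0.01],0],[[-0.0073,0,0.025],0],[[-0.0073,0,0.04],0],[[-0.0073,0,0.05],0],[[-0.0073,0,0.05],0]]'|tail -2
python3 -m inch '[[[0,0,0],0],[[0,0,0],0]]'|tail -2
python3 -c "
from h import *
meas()
rel(.5161,-.3511,.1,-18.65)"
```

```text
wrist_force: [-0.8, 0.1, -2.6]
finger_gap: 0.0153
wrist_force: [-0.3, 0.2, -2.0]
finger_gap: 0.0157
tinpost 1719 mean [ 0.5179 -0.3355  0.1023] hullfit [ 0.5143 -0.3464] 0.0197
TCP [ 0.5153 -0.3485  0.1077] jaw ang -18.78 shift [-0.0021  0.0016  0.0077] spin -0.13 F [ 0.3 -0.1 -2.3] gap 0.0155 j6 1.18 t 13.8
```

```bash
python3 -m inch '[[[-0.0021,0.0016,0],0],[[-0.0021,0.0016,0.003],0],[[-0.0021,0.0016,0.005],0],[[-0.0021,0.0016,0.005],0]]'|tail -2
python3 -c "
from h import *
rel(.5161,-.3511,.084,-18.65)"
```

```text
wrist_force: [-0.3, 0.7, -1.7]
finger_gap: 0.0158
TCP [ 0.516  -0.3511  0.1025] jaw ang -18.79 shift [0.0002 0.     0.0185] spin -0.14 F [-0.3  0.7 -1.7] gap 0.0158 j6 1.18 t 14.13
```

```bash
python3 -m inch '[[[0,0,0.003],0],[[0,0,0.006],0],[[0,0,0.009],0],[[0,0,0.012],0],[[0,0,0.012],0]]'|tail -2
python3 -c "
from h import *
rel(.5161,-.3511,.084,-18.65)"
```

```text
wrist_force: [-0.2, 0.2, -2.6]
finger_gap: 0.0154
TCP [ 0.5156 -0.3508  0.0895] jaw ang -18.8 shift [-0.      0.0006  0.0055] spin -0.15 F [-0.2  0.2 -2.6] gap 0.0154 j6 1.18 t 14.55
```

```bash
python3 -m inch '[[[0,0.0006,0.001],0],[[0,0.0006,0.002],0],[[0,0.0006,0.003],0],[[0,0.0006,0.004],0],[[0,0.0006,0.004],0]]'|tail -2
python3 -c "
from h import *
rel(.5161,-.3511,.084,-18.65)"
```

```text
wrist_force: [0.0, 1.2, -2.1]
finger_gap: 0.0159
TCP [ 0.5161 -0.351   0.0853] jaw ang -18.8 shift [-0.0001  0.      0.0013] spin -0.15 F [ 0.   1.2 -2.1] gap 0.0159 j6 1.18 t 14.97
```

```bash
python3 -m inch '[[[0,0,0.0005],0],[[0,0,0.001],0],[[0,0,0.0015],0],[[0,0,0.002],0],[[0,0,0.002],0]]'|tail -2
python3 -c "
from h import *
rel(.5161,-.3511,.084,-18.65)"
```

```text
wrist_force: [-1.6, 1.8, 4.8]
finger_gap: 0.0154
TCP [ 0.5162 -0.3511  0.0842] jaw ang -18.79 shift [-0.0001 -0.0001  0.0002] spin -0.14 F [-1.6  1.8  4.8] gap 0.0154 j6 1.18 t 15.38
```

There is contact at TCP z = 0.0842, against 0.0843 expected when home. I open the jaws.

```bash
for i in 1 2; do python3 -m inch '[[[0,0,0],0],[[0,0,0],0],[[0,0,0],0],[[0,0,0],0],[[0,0,0],0]]' 0|tail -2; done
python3 -m inch '[[[0,0,-0.02],0],[[0,0,-0.04],0],[[0,0,-0.06],0],[[0,0,-0.07],0],[[0,0,-0.07],0]]' 0|tail -2
python3 - <<'E'
from h import *
rel(.5161,-.3511,.084,-18.65)
R,p=tool(); d=cam("wrist"); save(d,"w4.png"); P=cloud(d).reshape(-1,3); P=P[~np.isnan(P[:,0])]
c=np.array([.5155,-.3504])
for n,z0,z1,r in (("post",.098,.106,.02),("collar",.077,.083,.03),("flat",.054,.061,.05),("body",.033,.042,.05)):
    Q=P[(P[:,2]>z0)&(P[:,2]<z1)&(np.hypot(*(P[:,:2]-c).T)<r)]
    if len(Q)<30: print(n,len(Q)); continue
    H=cv2.convexHull(Q[:,:2].astype(np.float32))[:,0]; A=np.c_[2*H,np.ones(len(H))]; s=np.linalg.lstsq(A,(H**2).sum(1),rcond=None)[0]
    pl=np.linalg.lstsq(np.c_[Q[:,:2]-c,np.ones(len(Q))],Q[:,2],rcond=None)[0]
    print(n,len(Q),"z",np.median(Q[:,2]).round(4),s[:2].round(4),np.sqrt(s[2]+s[0]**2+s[1]**2).round(4),"plane",pl.round(4))
E
```

```text
wrist_force: [-0.2, -0.0, -0.1]
finger_gap: 0.075
wrist_force: [-0.1, -0.4, 0.1]
finger_gap: 0.0851
wrist_force: [0.3, 0.3, 0.1]
finger_gap: 0.086
TCP [ 0.5176 -0.3515  0.157 ] jaw ang -18.78 shift [ 0.0008 -0.0022  0.073 ] spin -0.13 F [0.3 0.3 0.1] gap 0.086 j6 1.18 t 16.63
post 659 z 0.1017 [ 0.5156 -0.3504] 0.009 plane [-0.0191 -0.0334  0.1017]
collar 1374 z 0.0797 [ 0.5153 -0.3502] 0.0199 plane [-0.0014 -0.0034  0.0797]
flat 6315 z 0.0578 [ 0.5153 -0.3502] 0.0408 plane [-0.0012 -0.0008  0.0578]
body 83 z 0.0366 [ 0.5152 -0.3508] 0.0413 plane [-0.0636 -0.0614  0.0403]
```

View pics/w4.png

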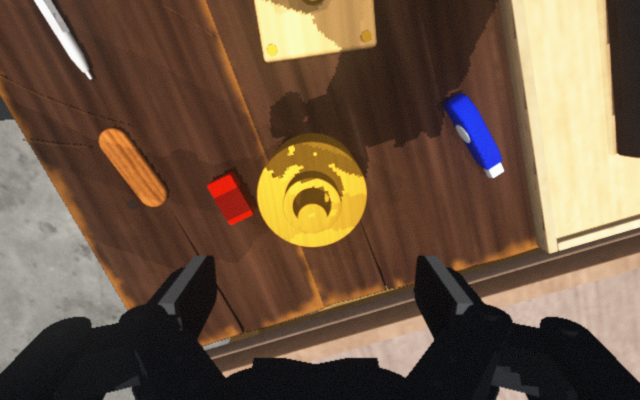

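The lids are home: post top z 0.1017 (0.102 expected), collar and lid level, concentric with the tin within 0.3 mm. In the image the lids are at (312,195), the eraser at (230,198) is untouched, and the fingers are clear. Next is the collar.

```bash
python3 -m inch '[[[0.0008,-0.0022,0.02],0],[[0.0008,-0.0022,0.04],0],[[0.0008,-0.0022,0.06],0],[[0.0008,-0.0022,0.07],0],[[0.0008,-0.0022,0.07],0]]' 0 40|tail -2
python3 -m inch '[[[0,0,0],0],[[0,0,0],0]]'|tail -2
python3 -c "
from h import *
rel(.5158,-.3509,.058,-18.65)"
```

```text
wrist_force: [-0.5, 0.4, 0.6]
finger_gap: 0.0854
wrist_force: [-0.3, 0.4, -0.1]
finger_gap: 0.0852
TCP [ 0.5127 -0.3482  0.0807] jaw ang -18.79 shift [-0.0014  0.0039  0.0227] spin -0.14 F [-0.3  0.4 -0.1] gap 0.0852 j6 1.18 t 17.27
```

```bash
python3 -m inch '[[[-0.0014,0.0039,0.005],0],[[-0.0014,0.0039,0.01],0],[[-0.0014,0.0039,0.015],0],[[-0.0014,0.0039,0.02],0],[[-0.0014,0.0039,0.022],0]]' 0 40|tail -2
python3 -m inch '[[[0,0,0],0],[[0,0,0],0]]'|tail -2
python3 -c "
from h import *
rel(.5158,-.3509,.058,-18.65)"
```

```text
wrist_force: [-0.2, 0.2, -0.3]
finger_gap: 0.0853
wrist_force: [0.2, 0.1, 0.9]
finger_gap: 0.0852
TCP [ 0.5152 -0.3504  0.0573] jaw ang -18.8 shift [-0.0003  0.0008 -0.0007] spin -0.15 F [0.2 0.1 0.9] gap 0.0852 j6 1.18 t 17.85
```

```bash
python3 -m inch '[[[0,0.0008,-0.001],0],[[0,0.0008,-0.001],0],[[0,0.0008,-0.001],0]]' 0 40|tail -2
python3 -c "
from h import *
rel(.5158,-.3509,.058,-18.65)"
for i in 1 2 3; do python3 -m inch '[[[0,0,0],0],[[0,0,0],0],[[0,0,0],0]]' 1 40|tail -2;done
python3 -c "
from h import *
rel(.5158,-.3509,.058,-18.65)"
```

```text
wrist_force: [-0.2, -0.4, 0.3]
finger_gap: 0.0853
TCP [ 0.5162 -0.3508  0.0587] jaw ang -18.8 shift [-0.0002 -0.0004  0.0007] spin -0.15 F [-0.2 -0.4  0.3] gap 0.0853 j6 1.18 t 18.1
wrist_force: [0.8, -0.5, -0.3]
finger_gap: 0.0514
wrist_force: [-0.1, -0.1, 3.3]
finger_gap: 0.0392
wrist_force: [-0.7, 0.1, 1.0]
finger_gap: 0.0396
TCP [ 0.5164 -0.351   0.0592] jaw ang -18.79 shift [-0.0001 -0.0006  0.0012] spin -0.14 F [-0.7  0.1  1. ] gap 0.0396 j6 1.18 t 18.85
```

The collar is gripped (39.6 mm gap, lateral force below 1 N). I lift slowly.

```bash
python3 -m inch '[[[0,0,-0.001],0],[[0,0,-0.003],0],[[0,0,-0.005],0],[[0,0,-0.007],0],[[0,0,-0.008],0]]'|tail -2
python3 -c "
from h import *
rel(.5163,-.351,.08,-18.65)"
```

```text
wrist_force: [0.1, 0.4, -1.0]
finger_gap: 0.0396
TCP [ 0.5166 -0.351   0.0675] jaw ang -18.79 shift [-0.0002 -0.0003 -0.0125] spin -0.14 F [ 0.1  0.4 -1. ] gap 0.0396 j6 1.18 t 19.27
```

```bash
python3 -m inch '[[[0,-0.0003,-0.002],0],[[0,-0.0003,-0.005],0],[[0,-0.0004,-0.008],0],[[0,-0.0004,-0.011],0],[[0,-0.0004,-0.012],0]]'|tail -2
python3 -c "
from h import *
rel(.5163,-.351,.1,-18.65)"
```

```text
wrist_force: [0.3, -0.8, -2.0]
finger_gap: 0.0395
TCP [ 0.5165 -0.3511  0.0803] jaw ang -18.79 shift [-0.0002 -0.0003 -0.0197] spin -0.14 F [ 0.3 -0.8 -2. ] gap 0.0395 j6 1.18 t 19.68
```

```bash
for i in 1 2; do python3 -m inch '[[[0,-0.0003,-0.003],0],[[0,-0.0005,-0.007],0],[[0,-0.0006,-0.011],0],[[0,-0.0006,-0.014],0],[[0,-0.0006,-0.015],0]]'|tail -2
python3 -c "
from h import *
rel(.5163,-.351,.1,-18.65)"; done
```

```text
wrist_force: [0.5, -0.3, -1.6]
finger_gap: 0.0393
TCP [ 0.5163 -0.351   0.0961] jaw ang -18.79 shift [-0.     -0.0001 -0.0039] spin -0.14 F [ 0.5 -0.3 -1.6] gap 0.0393 j6 1.18 t 20.1
wrist_force: [-0.2, -0.8, -1.0]
finger_gap: 0.0395
TCP [ 0.5161 -0.351   0.1119] jaw ang -18.79 shift [0.0001 0.0002 0.0119] spin -0.14 F [-0.2 -0.8 -1. ] gap 0.0395 j6 1.18 t 20.52
```

```bash
for i in 1 2 3 4; do python3 -m inch '[[[0,0,-0.003],0],[[0,-0.0003,-0.007],0],[[0,-0.0003,-0.011],0],[[0,-0.0003,-0.015],0],[[0,-0.0003,-0.016],0]]'|tail -1
python3 -c "
from h import *
rel(.5163,-.351,.1,-18.65)"; done
python3 -m inch '[[[0,0,0],0],[[0,0,0],0],[[0,0,0],0]]'|tail -1
python3 - <<'E'
from h import *
rel(.5163,-.351,.1,-18.65)
d=cam("scene"); a=d["image"][100:300,260:520,::-1]; e=cam("wrist"); b=e["image"][:,:,::-1]
cv2.imwrite("pics/end.png",np.vstack([cv2.resize(a,(520,400)),cv2.resize(b,(520,325))])[:600])
P=cloud(e).reshape(-1,3); Q=P[(P[:,2]>.12)&(P[:,2]<.165)&(np.hypot(*(P[:,:2]-[.516,-.351]).T)<.05)]
h,ed=np.histogram(Q[:,2],15);print(h,ed.round(3)); z=ed[h.argmax()]+.0015; Q=Q[abs(Q[:,2]-z)<.004]
print("held flat",np.median(Q[:,2]),np.linalg.lstsq(np.c_[Q[:,:2]-[.516,-.351],np.ones(len(Q))],Q[:,2],rcond=None)[0].round(4))
P=cloud(d).reshape(-1,3); c=np.array([.5155,-.3504])
for n,z0,z1 in (("inner post",.095,.106),("inner disc",.049,.058)):
    Q=P[(P[:,2]>z0)&(P[:,2]<z1)&(np.hypot(*(P[:,:2]-c).T)<.045)]; print(n,len(Q),Q.mean(0).round(4),np.median(Q[:,2]).round(4) if len(Q) else "")
E
```

```text
finger_gap: 0.039
TCP [ 0.5162 -0.351   0.1289] jaw ang -18.79 shift [ 0.0003 -0.      0.0289] spin -0.14 F [-0.  -1.  -1.1] gap 0.039 j6 1.18 t 20.93
finger_gap: 0.0395
TCP [ 0.5163 -0.3511  0.1459] jaw ang -18.79 shift [ 0.0005 -0.0002  0.0459] spin -0.14 F [ 0.3  0.1 -1.6] gap 0.0395 j6 1.18 t 21.35
finger_gap: 0.0392
TCP [ 0.5163 -0.351   0.1629] jaw ang -18.79 shift [ 0.0007 -0.0004  0.0629] spin -0.14 F [ 0.5 -0.1 -1.4] gap 0.0392 j6 1.18 t 21.77
finger_gap: 0.0392
TCP [ 0.5164 -0.351   0.1799] jaw ang -18.79 shift [ 0.0009 -0.0005  0.0799] spin -0.14 F [-0.2 -1.  -1.7] gap 0.0392 j6 1.18 t 22.18
finger_gap: 0.0393
TCP [ 0.5163 -0.351   0.1798] jaw ang -18.79 shift [ 0.0009 -0.0005  0.0798] spin -0.14 F [-0.2 -1.1 -1.5] gap 0.0393 j6 1.18 t 22.43
[ 1  2  5  8  9 18 13 18 16 15 18 14 13 20 11] [0.16  0.16  0.161 0.161 0.161 0.162 0.162 0.162 0.163 0.163 0.163 0.164
 0.164 0.164 0.165 0.165]
held flat 0.16343979967529315 [0.0029 0.0019 0.1633]
inner post 52 [ 0.5144 -0.3514  0.0997] 0.1003
inner disc 526 [ 0.5109 -0.3534  0.0528] 0.0527
```

View pics/end.png

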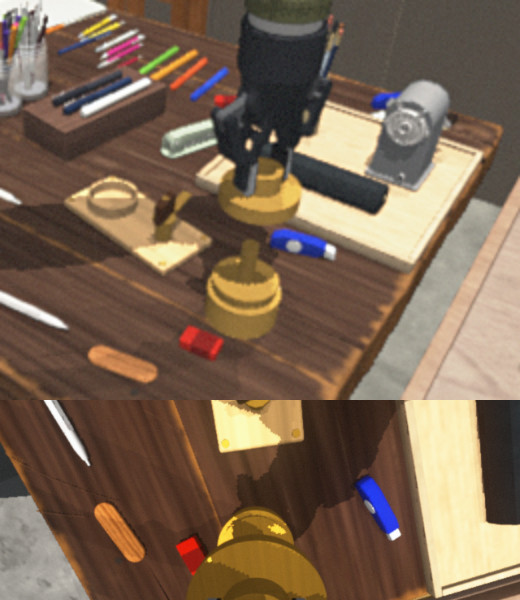

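The final view shows the outer lid held level at (258,190), and the inner lid in the tin with its post up at (250,262). The clamp arm is turned away and the bystanders are in place. My lid-height window stopped at 0.165 and missed the lid, so I re-check it and then hand in.

```bash
python3 - <<'E'
from h import *
e=cam("wrist");P=cloud(e).reshape(-1,3); Q=P[(P[:,2]>.173)&(P[:,2]<.183)&(np.hypot(*(P[:,:2]-[.516,-.351]).T)<.045)]
print(len(Q),np.median(Q[:,2]),np.linalg.lstsq(np.c_[Q[:,:2]-[.516,-.351],np.ones(len(Q))],Q[:,2],rcond=None)[0].round(4))
rel(.5163,-.351)
print(env.hand_in())
E
```

```text
10849 0.17812899756961306 [ 0.0036 -0.0116  0.1783]
TCP [ 0.5163 -0.3509  0.1797] jaw ang -18.79 shift [-0.0001  0.0001  0.    ] spin 0 F [ 0.6 -0.6 -1.3] gap 0.0392 j6 1.18 t 22.58
the job is handed in; nothing more can be done
None
```

I carried out the whole task and handed it in at 22.6 s of the 61 s allowed. The hand-in gives no verdict.

- **Clamp:** I turned the knob about 68° clockwise, to roughly 1.3 rad. The pictures show the arm well clear of the lids.
- **Nested lids:** I lifted both by the post and lowered them slowly onto the tin. After letting go, the post top was at 0.1017 m (0.102 expected) and centred within about 0.3 mm.
- **Outer lid:** I took it by the collar and raised it about 120 mm straight up. At hand-in its flat top was at 0.178 m, tilted about 0.012 rad, gripped at 40 N, with a steady load of about 1.3 N.
- **Inner lid and small things:** In the last picture the inner lid was still in the tin's mouth. The pen, eraser and wooden oval looked unmoved. I did not measure any of the small things for shifts, the tape runner included.

**Disagreements:**
- The scene camera put the inner disc and post 1.3 to 1.7 mm low, within its 2 mm calibration.
- The wrist camera was off by about 0.7 mm along the jaw direction, which I corrected for.
- My first height check of the raised lid used the wrong height window and missed it. The repeat gave the figures above.

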